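# Push the gang-punch row home and drop the keeper behind it

## Task

Set up the belt-hole punch holder on the bench: push the row of five punch blocks from behind along its channel, fully home against the end stop, then tip the red-knobbed keeper arm over so that it lies down across the channel behind the last block. Do it all by pushing with closed fingertips: pinch and lift nothing, do not ram the blocks, and leave the other tools and fittings round the holder where they lie.

Things in the scene. Friction and masses are not known exactly. Their poses are not given: they have to be found in the camera images.
- gang_rail: Fixed steel punch holder on the bench, base plate 230 x 76 x 8 mm (x, y, z); origin under its middle. +x runs along its channel to the end stop (56 mm wide, 36 mm high, face at x = +101 mm); the -x end is open. Channel floor 8 mm above the bench, 38 mm wide (y -19 to +19) between fences 8 mm wide, 17 mm high over the bench.
- stop_face (a point): Centre of the end stop's face that the row must meet, 101 mm along +x from the holder's origin, 20 mm above the bench.
- punch_block_1: Loose aluminium punch block, 25 mm along the channel x 36 across x 24 high, 65 to 120 g, on the channel floor; a dark tube punch 15 mm across stands 13 mm up from its top. Origin: middle of its underside. First of five in a row, next to the stop, touching or within 1 mm; the row starts 45 to 75 mm short of the stop. Home: its centre at holder x = +88.5 mm.
- punch_block_2: Punch block 2 of the five, counted from the end stop, like block 1. Origin: middle of its underside. Home: centre at holder x = +63.5 mm.
- punch_block_3: Punch block 3 of the five, counted from the end stop, like block 1. Origin: middle of its underside. Home: centre at holder x = +38.5 mm.
- punch_block_4: Punch block 4 of the five, counted from the end stop, like block 1. Origin: middle of its underside. Home: centre at holder x = +13.5 mm.
- punch_block_5: Last punch block of the row, at the channel's open end, like block 1. Its rear face, 12.5 mm behind its origin (the middle of its underside), is free between the fence tops (17 mm above the bench) and its own top (32 mm): push the row there. Sliding the row takes 2 to 6 N. Home: centre at holder x = -11.5 mm, rear face at -24 mm.
- keeper (a joint): Keeper hinge, rad: 0 = arm level across the channel, 1.57 upright, 2.35 thrown back on its stop (start). Axis along holder x at y = +28.5 mm, 25 mm above the bench. Arm: steel bar 8 x 8 mm, 58 mm long, at x = -34.5 to -26.5 mm, 2.5 mm behind the last block once the row is home; else it lands on the block. It turns freely, damped: past upright it falls shut by itself in about 1 s.
- keeper_knob (a point): Middle of the red knob (14 mm across, 15 mm long) that sticks out towards the holder's -x from the keeper arm, 50 mm from the hinge axis, at x = -55 mm. Thrown back it stands about 60 mm above the bench and 64 mm to the +y side of the channel's middle line; pushing it towards -y from outside tips the arm over.
- drive_punch_1: Dark drive punch lying flat beside the holder, 20 x 120 x 20 mm, to be left alone. Origin under the middle, long axis y.
- girth_ring: Steel ring lying flat, 45 mm across, 8 mm thick, to be left alone. Origin under the middle.
- buckle_1: Steel roller buckle lying flat, 41 x 34 x 11 mm, to be left alone. Origin under the middle.
- pencil: Green pencil lying flat, 7 x 112 x 7 mm, to be left alone. Origin under the middle, long axis y.
- pricking_iron: Dark steel pricking iron lying flat, 30 x 116 x 12 mm, to be left alone. Origin under the middle, long axis y.
Mind the look-alikes: they are no part of the job. What is shaped like the punch_block_4 but pink is not meant.

How it is judged (in metres and radians):
On the way, in this order (a step that is already met when the one before it is completed fails the run):
1. the whole row of five blocks is home against the end stop (x of punch_block_1 in the frame of gang_rail above 0.086 m and x of punch_block_2 in the frame of gang_rail above 0.061 m and x of punch_block_3 in the frame of gang_rail above 0.036 m and x of punch_block_4 in the frame of gang_rail above 0.011 m and x of punch_block_5 in the frame of gang_rail above -0.014 m), for 0.2 s.
2. the keeper is down across the channel behind the row (value of joint keeper below 0.06 rad), for 0.2 s.
At the end, for the whole second after the job is handed in: All five blocks stand flat in the channel and at rest, each within 2.5 mm of its place with the row closed up against the end stop, and the keeper is down (under 0.06 rad) (all of step 1 and value of joint keeper below 0.06 rad and z of each of punch_block_1, punch_block_2, punch_block_3, punch_block_4, punch_block_5 in the frame of gang_rail below 0.01 m and angle between each of punch_block_1, punch_block_2, punch_block_3, punch_block_4, punch_block_5's own z axis and vertical below 0.1 rad and linear speed of each of punch_block_1, punch_block_2, punch_block_3, punch_block_4, punch_block_5 below 0.01 m/s); the robot touches nothing.
It fails at once if a punch block is lifted (6 mm or more off the channel floor) (z of any of punch_block_1, punch_block_2, punch_block_3, punch_block_4, punch_block_5 in the frame of gang_rail above 0.014 m).
It fails at once if a punch block is rammed (over 100 N from the fingers) (contact force between the fingers and punch_block_1 above 100 N or contact force between the fingers and punch_block_2 above 100 N or contact force between the fingers and punch_block_3 above 100 N or contact force between the fingers and punch_block_4 above 100 N or contact force between the fingers and punch_block_5 above 100 N).
It fails at once if a punch block is gripped: the fingers touch it with the block between them instead of pushing from behind ((contact force between the fingers and punch_block_1 above 2 N and x of the grasp point in the frame of punch_block_1 above -0.005 m) or (contact force between the fingers and punch_block_2 above 2 N and x of the grasp point in the frame of punch_block_2 above -0.005 m) or (contact force between the fingers and punch_block_3 above 2 N and x of the grasp point in the frame of punch_block_3 above -0.005 m) or (contact force between the fingers and punch_block_4 above 2 N and x of the grasp point in the frame of punch_block_4 above -0.005 m) or (contact force between the fingers and punch_block_5 above 2 N and x of the grasp point in the frame of punch_block_5 above -0.005 m)).
It fails at once if the keeper's knob is gripped: the fingers touch it with the knob between them (contact force between the fingers and keeper above 2 N and distance between the grasp point and keeper_knob below 0.009 m).
It fails at once if a tool or fitting beside the holder is moved by more than 15 mm (distance of any of drive_punch_1, girth_ring, buckle_1, pencil, pricking_iron from where it was at the start of the episode above 0.015 m).
It also fails if it takes over 40 s, if anything falls off the work surface, if the arm or the gripper's body presses on something with over 40 N, if the wrist force passes 120 N, or if a joint passes its speed limit or range.

## Robot

A 6-joint arm with a two-finger parallel gripper is mounted at the origin on the work surface; the furniture and walls round the work are solid. World frame = base frame: x ahead of the robot, y to its left, z up, the work surface at z = 0. Lengths are in m, angles in degrees, forces in N, time in s.
With the tool pointing down it reaches from about 0.325 to 1 m from the base axis. Payload 5.1 kg.
Tool frame: the origin (TCP) lies midway between the tips of the shut fingers; the grasp point (between the pads) lies 19 mm behind it; x points along the fingers, y is the direction in which the jaws open and shut, and the axes are right-handed (so a half turn about x gives the same grasp; the last joint's range is limited). The gripper opens to 85 mm and grips with 20 to 120 N. Pads are 22 mm wide; open, the fingers measure 114 mm over their backs; the gripper's body (76 mm by 85 mm) begins 54 mm behind the grasp point. The pads swing forward as they close: fully open they stand 13 mm farther back than shut.
Start: joints at [-68.617, 7.093, 94.555, -0, 78.352, -4.733], TCP at [0.286, -0.584, 0.231] pointing down, gripper open.
Joint ranges: [-149.61, 149.61], [-58.7, 133.49], [1.44, 155.28], [-77.14, 257.14], [18.33, 153.61], [-166.67, 166.67]. Speed limits (degrees/s): [147.25, 147.25, 180, 180, 180, 180].

## Interface

Orientations are given as a 3x3 rotation matrix whose columns are the frame's x, y, z axes.
In Python, from rig import sensors, cams, ticket gives the robot as it stands.
- The arm moves only by the tool apply_moves, never from a script. Its argument "steps" is a list of rows, each an object with "turn": the turn, a rotation vector about the world's x, y, z in degrees, a list of three; "travel": the shift along the world's x, y, z in mm, a list of three; "gripper": the finger opening in mm, from 0 to 85.4. A call has 1 to 20 rows; each row is the pose to reach, as a shift and turn from the pose commanded when the call began; what a row does not reach only later rows make up. A row lasts 1/12 s, in which the tool goes at most 41.7 mm and 7.16 degrees, less where a joint would pass 70% of its speed; a pose out of reach is approached as far as the arm can. A call with a gripper value outside its range is refused whole. The fingers move at their own pace and stop on an object; "force" is the grip in N (left out, the last holds). Time passes only in rows, so rows that repeat a pose let the fingers close. It gives the time, the measured TCP pose, the force and the opening at its end, in the units of the state.
- sensors.read_state(): the state, without advancing time (a new reading comes with each control period).
- cams.snapshot(name): name is "side" or "top"; returns a dict with "image" (400x640x3 uint8, red, green, blue), "fx", "fy", "cx", "cy" (pixels), "R" (3x3) and "t" (3): a world point X has camera coordinates R X + t. Camera axes: x right, y down, z forward; pixel columns grow to the right and rows downward; lengths in m; the calibration is good to about 2 mm. A picture is of the moment at which its call begins. There is no depth.
- ticket.job_done(): hands the job in, once; it reports no verdict.
The state is a dict: "clock": time; "joint_pos": joint angles; "joint_velocities": joint speeds; "tau": joint torques, N m; "tool_pos": TCP position; "eef_rot": TCP orientation; "contact_force": force on the tool from outside, world axes, zero at the start; "wrist_torque": the same for the moment, N m; "width": finger opening in m.
Only numpy, scipy, OpenCV 4.12 (cv2) and the standard library are available. Lean on these libraries where they do the work, as an engineer would, in place of code of your own. Each camera call takes 0.05 s, during which the arm holds its last target.

## Working session

There is one attempt and no reset: what is moved stays moved. The work goes in short steps, Python scripts to look and compute and a tool call to move; the robot and the scene stay as the last step left them, time stands still between calls to the robot, and variables do not carry over. Pictures are saved under pics/ and viewed, and the job is handed in when it is done.

Besides the shell and the picture viewer there is one more tool, called after "Emit:" as name(argument=value, ...) on one line, values as JSON. apply_moves: Moves the arm, as the interface text tells. Its arguments: {"type":"object","properties":{"steps":{"type":"array","items":{"type":"object","properties":{"turn":{"type":"array","items":{"type":"number"}},"travel":{"type":"array","items":{"type":"number"}},"gripper":{"type":"number"}}}},"force":{"type":"number"}},"required":["steps"]}

```bash
mkdir -p pics; python3 - <<'E'
from rig import sensors, cams
import cv2,json,numpy as np
s=sensors.read_state()
for k,v in s.items(): print(k,np.round(v,4).tolist())
cal={}
for n in("side","top"):
    d=cams.snapshot(n); cv2.imwrite(f"pics/{n}0.png",d["image"][:,:,::-1])
    cal[n]={k:np.array(d[k]).tolist() for k in("fx","fy","cx","cy","R","t")}
    R=np.array(d["R"]);t=np.array(d["t"]);print(n,d["fx"],np.round(-R.T@t,3),np.round(R,3).tolist())
json.dump(cal,open("cal.json","w"))
E
```

```text
clock 0.0
joint_pos [-68.6158, 7.1322, 94.6352, 0.0005, 78.3534, -4.7299]
joint_velocities [0.0677, -0.0543, 0.0483, 0.0059, 0.1194, -0.0778]
tau [-0.0, -42.3613, -36.5453, -0.0001, 0.0068, 0.0]
tool_pos [0.2859, -0.5831, 0.2301]
eef_rot [[-0.0008, 0.4402, -0.8979], [0.002, -0.8979, -0.4402], [-1.0, -0.0021, -0.0002]]
contact_force [0.4826, 0.2904, 0.0515]
wrist_torque [-0.0037, -0.0018, 0.0163]
width 0.0855
side 407.60919421383505 [0.272 0.526 0.627] [[-0.893, -0.45, 0.002], [-0.304, 0.6, -0.74], [0.332, -0.661, -0.673]]
top 471.7824980110234 [ 0.306 -0.034  1.262] [[0.023, -1.0, 0.012], [-0.982, -0.025, -0.19], [0.19, -0.007, -0.982]]
```

View pics/side0.png

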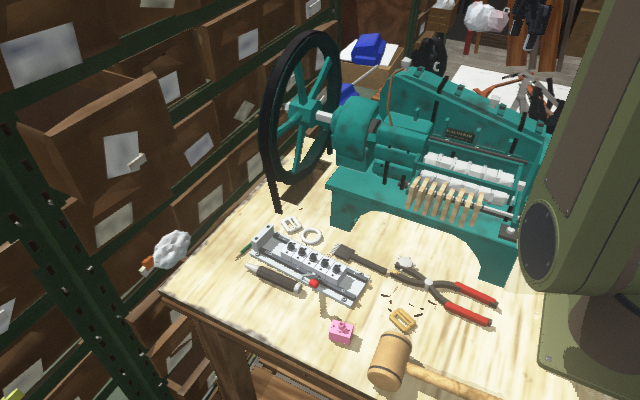

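View pics/top0.png

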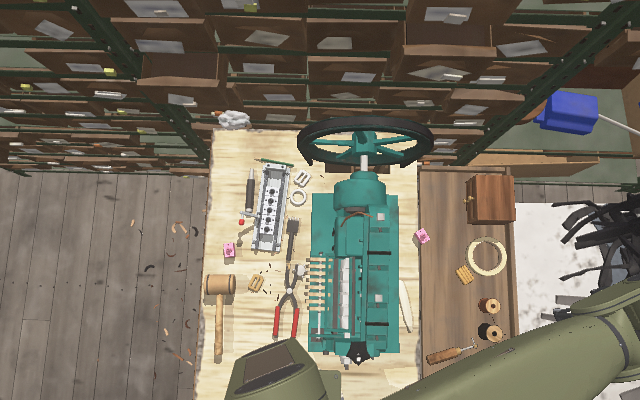

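```bash
python3 - <<'E'
import cv2
a=cv2.imread("pics/top0.png");b=cv2.imread("pics/side0.png")
cv2.imwrite("pics/topc.png",cv2.resize(a[150:270,205:325],None,fx=5,fy=5,interpolation=cv2.INTER_CUBIC))
cv2.imwrite("pics/sidec.png",cv2.resize(b[205:355,235:395],None,fx=5,fy=4,interpolation=cv2.INTER_CUBIC))
E
```

```text
(no output)
```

View pics/topc.png

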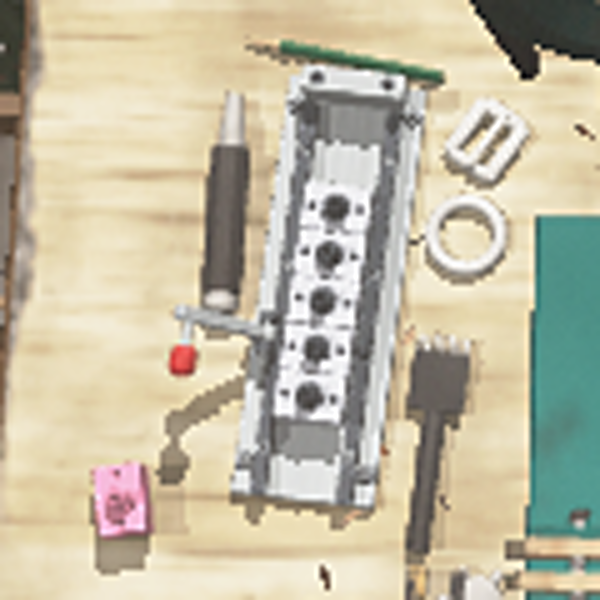

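View pics/sidec.png

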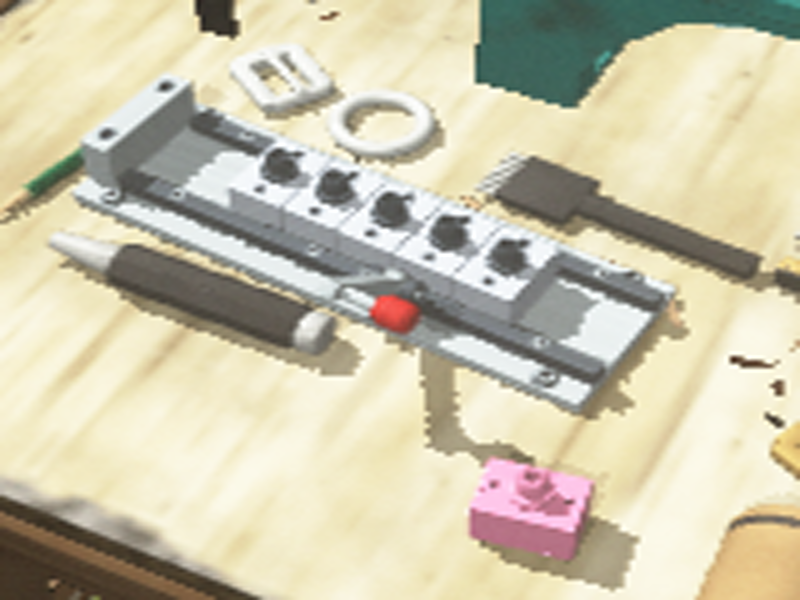

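```bash
cat > h.py <<'E'
import json,numpy as np,cv2
cal=json.load(open("cal.json"))
def proj(n,X):
    c=cal[n];p=np.atleast_2d(X)@np.array(c["R"]).T+np.array(c["t"])
    return np.c_[c["fx"]*p[:,0]/p[:,2]+c["cx"],c["fy"]*p[:,1]/p[:,2]+c["cy"]]
def ray(n,uv,z):
    c=cal[n];R=np.array(c["R"]);C=-R.T@np.array(c["t"])
    d=R.T@np.array([(uv[0]-c["cx"])/c["fx"],(uv[1]-c["cy"])/c["fy"],1]);return C+d*(z-C[2])/d[2]
def tri(uvt,uvs):
    from scipy.optimize import least_squares
    return least_squares(lambda X:np.r_[proj("top",X)[0]-uvt,proj("side",X)[0]-uvs],[.6,.1,.05]).x
def H(p,P):
    a=p[2];P=np.atleast_2d(P);return np.c_[p[0]+np.cos(a)*P[:,0]-np.sin(a)*P[:,1],p[1]+np.sin(a)*P[:,0]+np.cos(a)*P[:,1],P[:,2]]
E
cat > fit.py <<'E'
from h import *
from scipy.optimize import least_squares
T=lambda u,v:(205+u/5,150+v/5); S=lambda u,v:(235+u/5,205+v/4)
obs=[("top",(-.115,.038,.008),T(232,493)),("top",(-.115,-.038,.008),T(372,500)),("top",(.101,.028,.036),T(301,95)),("top",(.101,-.028,.036),T(408,100)),
("side",(-.115,.038,.008),S(580,402)),("side",(-.115,-.038,.008),S(676,286)),("side",(.115,.038,.008),S(75,190)),
("side",(.115,.028,.036),S(82,150)),("side",(.115,-.028,.036),S(165,75)),("side",(.101,-.028,.036),S(193,90)),("side",(.101,.028,.036),S(112,161))]
def f(p): return np.concatenate([(proj(n,H(p,P))[0]-o) for n,P,o in obs])
r=least_squares(f,[.6,.1,.1],loss="soft_l1");p=r.x
print(np.round(p,4),np.degrees(p[2]));print(np.round(f(p).reshape(-1,2),1).tolist())
for u in [(337,207),(329,254),(323,300),(316,349),(309,397)]:
    w=ray("top",T(*u),.045);d=w[:2]-p[:2];c,s=np.cos(p[2]),np.sin(p[2]);print("blk",np.round([c*d[0]+s*d[1],-s*d[0]+c*d[1]],4))
for u in [(281,163),(335,185),(391,207),(449,231),(512,254)]:
    w=ray("side",S(*u),.043);d=w[:2]-p[:2];c,s=np.cos(p[2]),np.sin(p[2]);print("blkS",np.round([c*d[0]+s*d[1],-s*d[0]+c*d[1]],4))
k=tri(T(182,360),S(395,313));d=k[:2]-p[:2];print("knob",np.round(k,4),np.round([c*d[0]+s*d[1],-s*d[0]+c*d[1]],4))
print("pred knob",H(p,[-.055,.064,.06]))
np.save("pose.npy",p)
E
python3 fit.py
```

```text
[ 0.5138  0.093  -0.0851] -4.874509338735026
[[-0.6, 0.6], [-0.1, 2.4], [-1.1, -0.7], [-1.7, 0.5], [0.9, 0.5], [1.0, -0.4], [-0.9, 0.4], [-0.7, -2.4], [0.1, -1.2], [0.1, -2.3], [-1.0, -2.3]]
blk [ 0.0391 -0.0031]
blk [ 0.0137 -0.0021]
blk [-0.0108 -0.0021]
blk [-0.0368 -0.0018]
blk [-0.0621 -0.0015]
blkS [0.0361 0.0035]
blkS [0.0112 0.004 ]
blkS [-0.0136  0.0042]
blkS [-0.0391  0.005 ]
blkS [-0.0651  0.0043]
knob [0.4667 0.1609 0.0594] [-0.0527  0.0637]
pred knob [[0.46444831 0.16143551 0.06      ]]
```

```bash
cat > fit2.py <<'E'
from h import *
from scipy.optimize import least_squares
print(cal["top"]["cx"],cal["top"]["cy"])
o=0. if abs(cal["top"]["cx"]-320)<.2 else -.5
T=lambda u,v:(205+(u+.5)/5+o,150+(v+.5)/5+o); S=lambda u,v:(235+(u+.5)/5+o,205+(v+.5)/4+o)
obs=[("top",(-.115,.038,.008),T(232,493)),("top",(-.115,-.038,.008),T(372,500)),("top",(.101,.028,.036),T(301,95)),("top",(.101,-.028,.036),T(408,100)),
("side",(-.115,.038,.008),S(580,402)),("side",(-.115,-.038,.008),S(676,286)),("side",(.115,.038,.008),S(75,190)),
("side",(.115,.028,.036),S(82,150)),("side",(.115,-.028,.036),S(165,75)),("side",(.101,-.028,.036),S(193,90)),("side",(.101,.028,.036),S(112,161))]
bt=[(337,207),(329,254),(323,300),(316,349),(309,397)];bs=[(281,163),(335,185),(391,207),(449,231),(512,254)]
def f(q):
    p=q[:3];s=q[3]
    e=[proj(n,H(p,P)+(q[4:7] if n=="top" else -q[4:7]))[0]-u for n,P,u in obs]
    for i in range(5):
        P=(s-.0252*i,0,.045)
        e.append(proj("top",H(p,P)+q[4:7])[0]-T(*bt[i]));e.append(proj("side",H(p,P)-q[4:7])[0]-S(*bs[i]))
    return np.r_[np.concatenate(e),q[4:7]/.001]
r=least_squares(f,[.51,.1,-.1,.04,0,0,0],loss="soft_l1");p=r.x
print(np.round(p,4),np.degrees(p[2]));print(np.round(f(p)[:-3].reshape(-1,2),1).tolist())
c,s=np.cos(p[2]),np.sin(p[2])
k=tri(T(182,360),S(395,313));d=k[:2]-p[:2];print("knob",np.round(k,4),np.round([c*d[0]+s*d[1],-s*d[0]+c*d[1]],4))
print("pred knob",H(p,[-.055,.064,.06]))
np.save("pose.npy",p[:4])
print("machine top", [np.round(x,3) for x in [tri((362,178),(355,115))]])
E
python3 fit2.py
```

```text
321.4491469062936 196.58959362763167
[ 0.5149  0.0937 -0.0915  0.0375  0.0008 -0.0017  0.0015] -5.244196132218448
[[-0.1, 0.2], [0.4, 2.1], [-0.1, -1.2], [-0.7, 0.2], [0.2, 2.6], [0.6, 1.7], [-1.2, 1.7], [-0.9, -1.0], [0.1, 0.2], [0.0, -0.9], [-1.3, -0.9], [-0.4, 0.0], [0.1, -0.5], [-0.1, 0.0], [0.3, -0.6], [-0.2, 0.3], [0.5, -0.6], [-0.1, -0.0], [0.5, -0.9], [-0.0, -0.0], [-0.2, -0.8]]
knob [0.4672 0.1616 0.0611] [-0.0537  0.0632]
pred knob [[0.46601191 0.16250118 0.06      ]]
machine top [array([ 0.541, -0.137,  0.209])]
```

Emit:
apply_moves(steps=[{"travel": [0,0,40],"gripper": 0},{"travel": [0,0,80],"gripper": 0},{"travel": [0,0,120],"gripper": 0},{"travel": [0,0,160],"gripper": 0},{"travel": [0,0,200],"gripper": 0},{"travel": [40,0,220],"gripper": 0},{"travel": [70,20,220],"gripper": 0},{"travel": [100,40,220],"gripper": 0},{"travel": [120,75,220],"gripper": 0},{"travel": [130,115,220],"gripper": 0}])

```text
schema error: expected keys turn, travel, gripper
```

```bash
python3 - <<'E'
from h import *
p=np.load("pose.npy")
for n,P in dict(behind=(-.100,0,.15),contact=(-.0758,0,.021),home=(-.024,0,.021),knob=(-.055,.064,.06),knobout=(-.055,.1,.05),up=(-.055,.0285,.05)).items(): print(n,np.round(H(p,P)[0],4))
E
```

```text
behind [0.4154 0.1029 0.15  ]
contact [0.4394 0.1007 0.021 ]
home [0.491  0.0959 0.021 ]
knob [0.466  0.1625 0.06  ]
knobout [0.4693 0.1984 0.05  ]
up [0.4628 0.1271 0.05  ]
```

Emit:
apply_moves(steps=[{"travel": [0,0,40],"turn": [0,0,0],"gripper": 0},{"travel": [0,0,80],"turn": [0,0,0],"gripper": 0},{"travel": [0,0,120],"turn": [0,0,0],"gripper": 0},{"travel": [0,0,160],"turn": [0,0,0],"gripper": 0},{"travel": [0,0,200],"turn": [0,0,0],"gripper": 0},{"travel": [40,0,220],"turn": [0,0,0],"gripper": 0},{"travel": [70,20,220],"turn": [0,0,0],"gripper": 0},{"travel": [100,40,220],"turn": [0,0,0],"gripper": 0},{"travel": [120,75,220],"turn": [0,0,0],"gripper": 0},{"travel": [130,115,220],"turn": [0,0,0],"gripper": 0}])

```text
clock: 0.93
tool_pos: [0.418, -0.4679, 0.4489]
eef_rot: [[-0.001, 0.441, -0.898], [0.003, -0.898, -0.441], [-1.0, -0.003, -0.0]]
contact_force: [0.7, 0.8, 1.0]
width: -0.0003
```

Emit:
apply_moves(steps=[{"travel": [0,40,0],"turn": [0,0,-2],"gripper": 0},{"travel": [0,80,0],"turn": [0,0,-4],"gripper": 0},{"travel": [0,120,0],"turn": [0,0,-6],"gripper": 0},{"travel": [0,160,0],"turn": [0,0,-8],"gripper": 0},{"travel": [0,200,0],"turn": [0,0,-10],"gripper": 0},{"travel": [0,240,0],"turn": [0,0,-12],"gripper": 0},{"travel": [0,280,0],"turn": [0,0,-14],"gripper": 0},{"travel": [0,320,0],"turn": [0,0,-16],"gripper": 0},{"travel": [0,360,0],"turn": [0,0,-18],"gripper": 0},{"travel": [0,400,0],"turn": [0,0,-20],"gripper": 0},{"travel": [0,440,0],"turn": [0,0,-22],"gripper": 0},{"travel": [0,480,0],"turn": [0,0,-24],"gripper": 0},{"travel": [0,520,0],"turn": [0,0,-26],"gripper": 0},{"travel": [-8,550,0],"turn": [0,0,-28],"gripper": 0},{"travel": [-8,571,0],"turn": [0,0,-30],"gripper": 0},{"travel": [-8,571,0],"turn": [0,0,-31.2],"gripper": 0},{"travel": [-8,571,0],"turn": [0,0,-31.2],"gripper": 0}])

```text
clock: 2.35
tool_pos: [0.4078, 0.103, 0.4509]
eef_rot: [[-0.001, -0.086, -0.996], [-0.001, -0.996, 0.086], [-1.0, 0.001, 0.001]]
contact_force: [0.7, -0.1, 0.3]
width: 0.0
```

Descend to just above, then look.

Emit:
apply_moves(steps=[{"travel": [0,0,-40],"turn": [0,0,0],"gripper": 0},{"travel": [0,0,-80],"turn": [0,0,0],"gripper": 0},{"travel": [0,0,-120],"turn": [0,0,0],"gripper": 0},{"travel": [0,0,-160],"turn": [0,0,0],"gripper": 0},{"travel": [0,0,-200],"turn": [0,0,0],"gripper": 0},{"travel": [0,0,-240],"turn": [0,0,0],"gripper": 0},{"travel": [0,0,-280],"turn": [0,0,0],"gripper": 0},{"travel": [0,0,-320],"turn": [0,0,0],"gripper": 0},{"travel": [0,0,-360],"turn": [0,0,0],"gripper": 0},{"travel": [0,0,-390],"turn": [0,0,0],"gripper": 0},{"travel": [0,0,-390],"turn": [0,0,0],"gripper": 0}])

```text
clock: 3.27
tool_pos: [0.4023, 0.1002, 0.0542]
eef_rot: [[-0.014, -0.09, -0.996], [-0.002, -0.996, 0.09], [-1.0, 0.003, 0.014]]
contact_force: [-1.4, -1.0, 0.1]
width: 0.0
```

```bash
cat > look.py <<'E'
from rig import sensors,cams
import cv2,sys,numpy as np
t=sys.argv[1]
d=cams.snapshot("side")["image"][:,:,::-1];e=cams.snapshot("top")["image"][:,:,::-1]
a=cv2.resize(d[195:345,235:395],None,fx=2.5*1.0,fy=4,interpolation=cv2.INTER_CUBIC)
a=cv2.resize(d[205:355,235:395],(640,600),interpolation=cv2.INTER_CUBIC)
cv2.imwrite(f"pics/{t}_s.png",a);cv2.imwrite(f"pics/{t}_t.png",cv2.resize(e[150:270,205:325],None,fx=5,fy=5,interpolation=cv2.INTER_CUBIC))
s=sensors.read_state();print(s["clock"],np.round(s["tool_pos"],4),np.round(s["contact_force"],1))
E
python3 look.py a1
```

```text
3.3667 [0.4076 0.1013 0.0608] [ 0.5  0.4 -0.3]
```

View pics/a1_s.png

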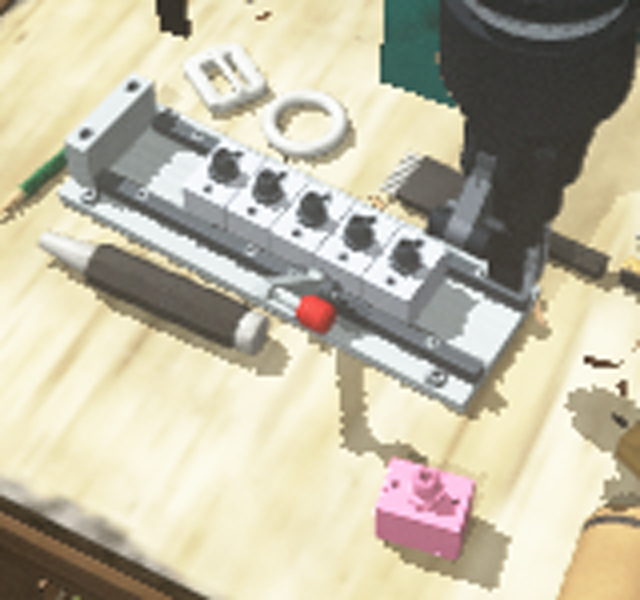

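View pics/a1_t.png

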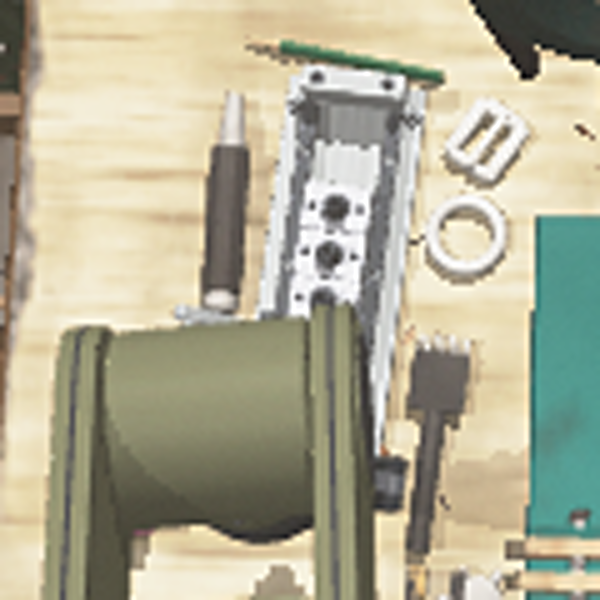

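```bash
python3 - <<'E'
from h import *
p=np.load("pose.npy")
for X in ([.4076,.1013,.0608],[.4076,.1013,.08]):
  u=proj("side",X)[0];print((u-[235,205])*4)
for P in ((-.105,0,.0608),(-.105,.0,.008),(-.105,-.019,.017),(-.105,.019,.017)):
  u=proj("side",H(p,P))[0];print(P,(u-[235,205])*4)
c,s=np.cos(p[2]),np.sin(p[2]);d=np.array([.4076,.1013])-p[:2];print(c*d[0]+s*d[1],-s*d[0]+c*d[1])
E
```

```text
[499.52880334 260.50889643]
[502.57242564 232.38496273]
(-0.105, 0, 0.0608) [491.79230954 261.55713404]
(-0.105, 0.0, 0.008) [484.33448873 333.8424127 ]
(-0.105, -0.019, 0.017) [505.21316529 292.9204938 ]
(-0.105, 0.019, 0.017) [465.24804589 352.06812762]
-0.10757358036086843 -0.0022838934424455953
```

```bash
python3 - <<'E'
from rig import cams
from h import *
d=cams.snapshot("side")["image"][:,:,::-1].copy()
o=(320,225)
a=cv2.resize(d[225:315,320:420],None,fx=7,fy=6,interpolation=cv2.INTER_NEAREST)
a=cv2.convertScaleAbs(a,alpha=2,beta=30)
from rig import sensors
s=sensors.read_state();R=np.array(s["eef_rot"]);t=np.array(s["tool_pos"])
for y in(-.0145,.0145):
  for z in(-.011,.011):
    u=proj("side",t+R@[0,y,z])[0]-o;cv2.circle(a,(int(u[0]*7),int(u[1]*6)),4,(0,0,255),-1)
cv2.imwrite("pics/tip.png",a)
E
```

```text
(no output)
```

View pics/tip.png

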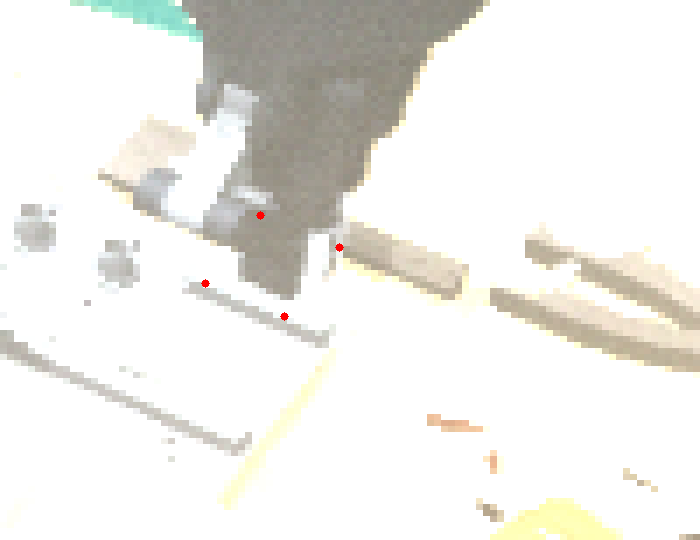

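Emit:
apply_moves(steps=[{"travel": [0,2,-15],"turn": [0,0,0],"gripper": 0},{"travel": [0,2,-28],"turn": [0,0,0],"gripper": 0},{"travel": [0,2,-35],"turn": [0,0,0],"gripper": 0},{"travel": [0,2,-38],"turn": [0,0,0],"gripper": 0},{"travel": [4,1.6,-38],"turn": [0,0,0],"gripper": 0},{"travel": [8,1.3,-38],"turn": [0,0,0],"gripper": 0},{"travel": [12,0.9,-38],"turn": [0,0,0],"gripper": 0},{"travel": [15,0.6,-38],"turn": [0,0,0],"gripper": 0},{"travel": [18,0.3,-38],"turn": [0,0,0],"gripper": 0},{"travel": [21,0.1,-38],"turn": [0,0,0],"gripper": 0},{"travel": [24,-0.2,-38],"turn": [0,0,0],"gripper": 0},{"travel": [27,-0.5,-38],"turn": [0,0,0],"gripper": 0}])

```text
clock: 4.42
tool_pos: [0.4341, 0.1019, 0.0231]
eef_rot: [[-0.004, -0.089, -0.996], [0.0, -0.996, 0.089], [-1.0, 0.0, 0.004]]
contact_force: [-7.3, 0.7, 6.3]
width: 0.0
```

```bash
python3 look.py a2
```

```text
4.5167 [0.4344 0.1019 0.023 ] [-3.5  0.3  3.9]
```

View pics/a2_s.png

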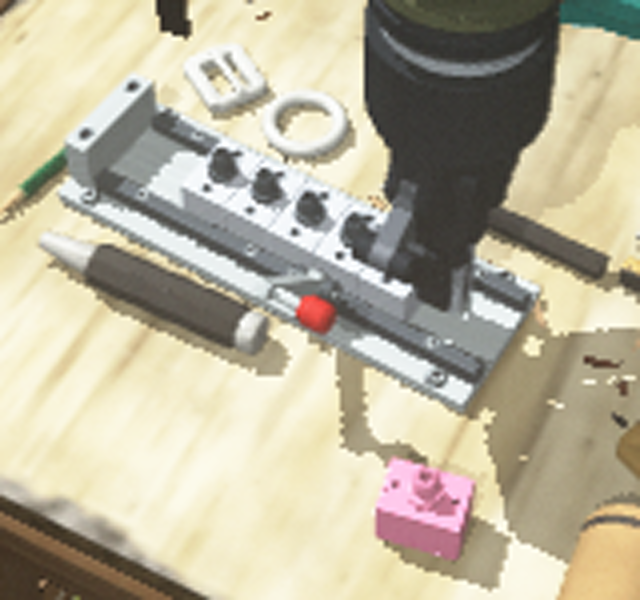

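Emit:
apply_moves(steps=[{"travel": [3,-0.3,0],"turn": [0,0,0],"gripper": 0},{"travel": [6,-0.6,0],"turn": [0,0,0],"gripper": 0},{"travel": [9,-0.8,0],"turn": [0,0,0],"gripper": 0},{"travel": [12,-1.1,0],"turn": [0,0,0],"gripper": 0},{"travel": [15,-1.4,0],"turn": [0,0,0],"gripper": 0},{"travel": [18,-1.7,0],"turn": [0,0,0],"gripper": 0},{"travel": [21,-1.9,0],"turn": [0,0,0],"gripper": 0},{"travel": [24,-2.2,0],"turn": [0,0,0],"gripper": 0},{"travel": [27,-2.5,0],"turn": [0,0,0],"gripper": 0},{"travel": [30,-2.8,0],"turn": [0,0,0],"gripper": 0},{"travel": [33,-3,0],"turn": [0,0,0],"gripper": 0},{"travel": [36,-3.3,0],"turn": [0,0,0],"gripper": 0},{"travel": [39,-3.6,0],"turn": [0,0,0],"gripper": 0},{"travel": [42,-3.8,0],"turn": [0,0,0],"gripper": 0}])

```text
clock: 5.68
tool_pos: [0.4756, 0.0981, 0.0228]
eef_rot: [[-0.004, -0.089, -0.996], [-0.0, -0.996, 0.089], [-1.0, 0.0, 0.004]]
contact_force: [-5.8, 1.3, 4.9]
width: -0.0001
```

```bash
python3 look.py a3
```

```text
5.7833 [0.4765 0.0981 0.0228] [-2.1 -0.2  1.7]
```

View pics/a3_s.png

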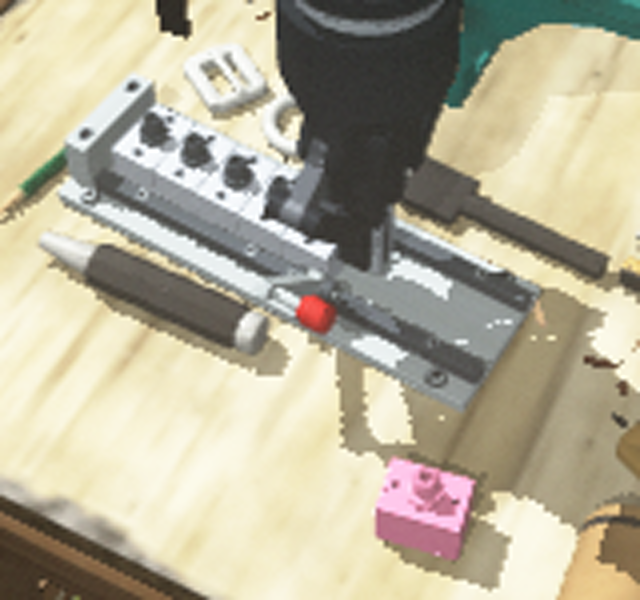

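View pics/a3_t.png

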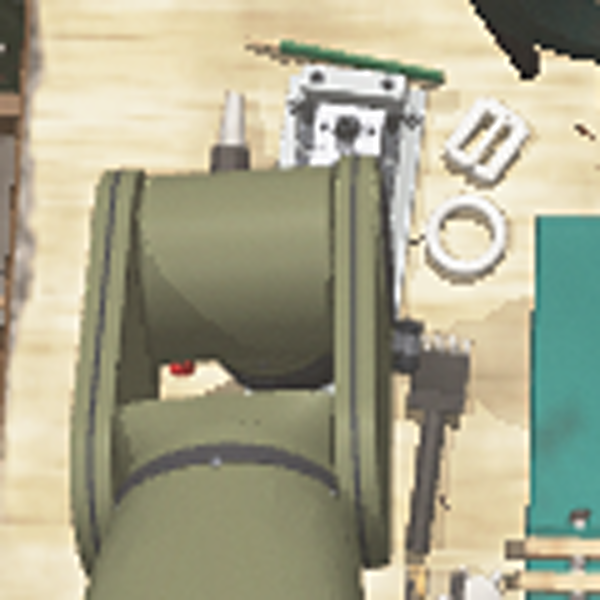

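Emit:
apply_moves(steps=[{"travel": [1.5,-0.1,0],"turn": [0,0,0],"gripper": 0},{"travel": [3,-0.3,0],"turn": [0,0,0],"gripper": 0},{"travel": [4.5,-0.4,0],"turn": [0,0,0],"gripper": 0},{"travel": [6,-0.5,0],"turn": [0,0,0],"gripper": 0}])

```text
clock: 6.12
tool_pos: [0.4825, 0.0975, 0.0228]
eef_rot: [[-0.001, -0.089, -0.996], [-0.0, -0.996, 0.089], [-1.0, 0.0, 0.001]]
contact_force: [-3.5, -0.9, -0.0]
width: 0.0002
```

Emit:
apply_moves(steps=[{"travel": [1,-0.1,0],"turn": [0,0,0],"gripper": 0},{"travel": [2,-0.2,0],"turn": [0,0,0],"gripper": 0}])

```text
clock: 6.28
tool_pos: [0.4826, 0.0975, 0.0228]
eef_rot: [[-0.007, -0.089, -0.996], [0.0, -0.996, 0.089], [-1.0, 0.0, 0.007]]
contact_force: [-14.5, 0.6, 9.6]
width: 0.0001
```

Emit:
apply_moves(steps=[{"travel": [0.8,-0.1,0],"turn": [0,0,0],"gripper": 0},{"travel": [1.6,-0.2,0],"turn": [0,0,0],"gripper": 0}])

```text
clock: 6.45
tool_pos: [0.4826, 0.0975, 0.0227]
eef_rot: [[-0.011, -0.089, -0.996], [0.0, -0.996, 0.089], [-1.0, 0.001, 0.011]]
contact_force: [-19.7, 2.1, 15.8]
width: -0.0002
```

```bash
python3 look.py a4; python3 - <<'E'
from rig import cams
import cv2
d=cams.snapshot("side")["image"][:,:,::-1]; cv2.imwrite("pics/a4z.png",cv2.resize(d[215:285,245:345],None,fx=8,fy=8,interpolation=cv2.INTER_CUBIC))
E
```

```text
6.55 [0.4826 0.0975 0.0227] [-16.9   1.8  13.5]
```

View pics/a4z.png

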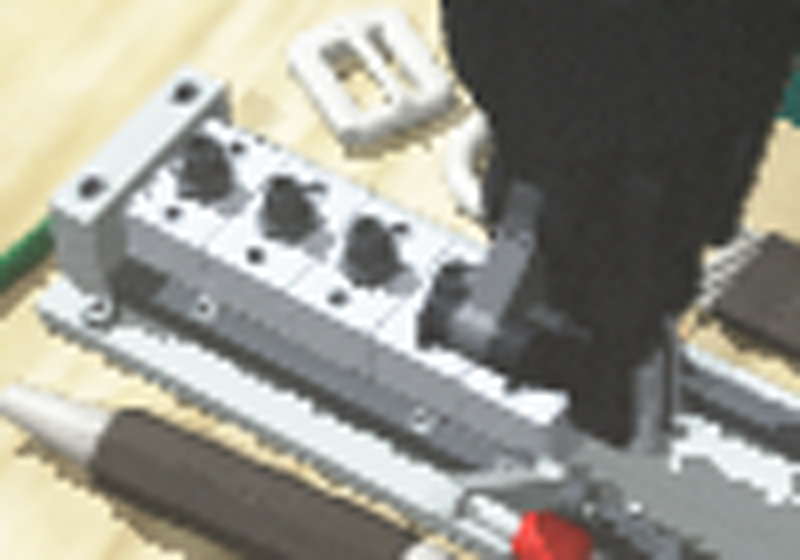

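View pics/a4_t.png

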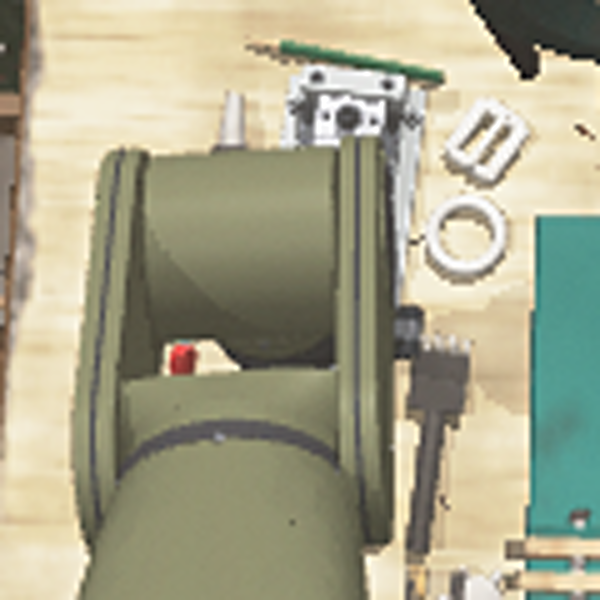

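Emit:
apply_moves(steps=[{"travel": [-5,0.5,0],"turn": [0,0,0],"gripper": 0},{"travel": [-12,1.1,0],"turn": [0,0,0],"gripper": 0},{"travel": [-20,1.8,0],"turn": [0,0,0],"gripper": 0},{"travel": [-20,1.8,5],"turn": [0,0,0],"gripper": 0},{"travel": [-20,1.8,40],"turn": [0,0,0],"gripper": 0},{"travel": [-20,1.8,75],"turn": [0,0,0],"gripper": 0},{"travel": [-20,1.8,95],"turn": [0,0,0],"gripper": 0},{"travel": [-20,35,95],"turn": [0,0,0],"gripper": 0},{"travel": [-20,70,95],"turn": [0,0,0],"gripper": 0},{"travel": [-18,100,95],"turn": [0,0,0],"gripper": 0},{"travel": [-16,112,95],"turn": [0,0,0],"gripper": 0},{"travel": [-16,112,95],"turn": [0,0,0],"gripper": 0}])

```text
clock: 7.6
tool_pos: [0.4713, 0.2111, 0.1191]
eef_rot: [[0.002, -0.085, -0.996], [0.001, -0.996, 0.085], [-1.0, -0.001, -0.002]]
contact_force: [0.6, 0.2, -0.3]
width: -0.0001
```

```bash
python3 look.py a5;  python3 - <<'E'
from rig import cams
import cv2
d=cams.snapshot("side")["image"][:,:,::-1]; cv2.imwrite("pics/a5z.png",cv2.resize(d[215:285,245:345],None,fx=8,fy=8,interpolation=cv2.INTER_CUBIC))
E
```

```text
7.7 [0.4707 0.2089 0.1183] [ 0.5 -0.  -1. ]
```

View pics/a5z.png

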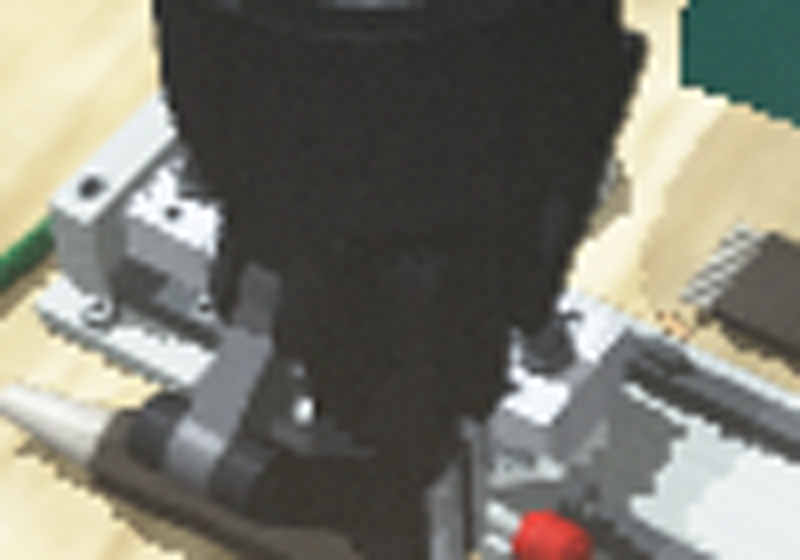

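View pics/a5_s.png

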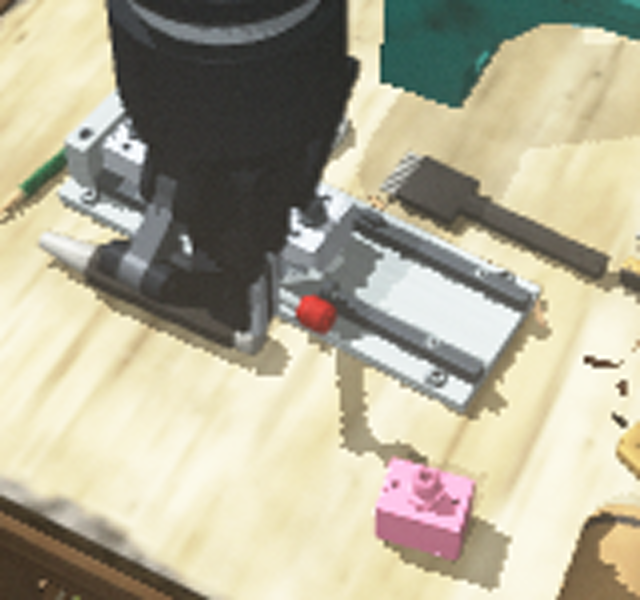

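View pics/a5_t.png

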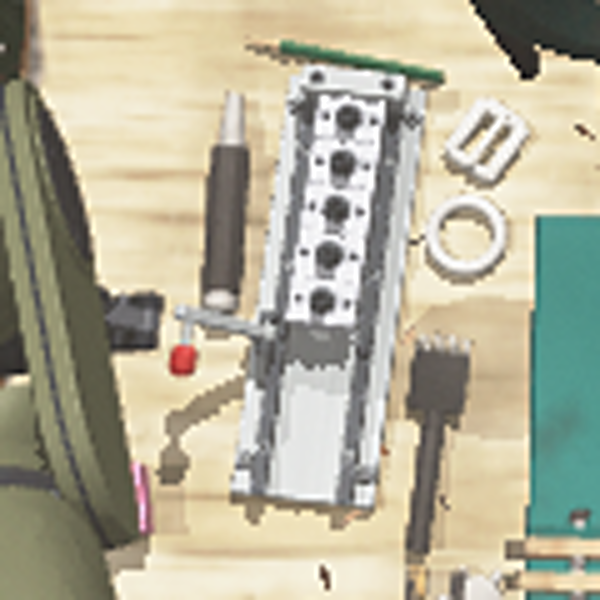

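Emit:
apply_moves(steps=[{"travel": [0,0,-30],"turn": [0,0,0],"gripper": 0},{"travel": [0,0,-55],"turn": [0,0,0],"gripper": 0},{"travel": [0,0,-70],"turn": [0,0,0],"gripper": 0},{"travel": [0,0,-72],"turn": [0,0,0],"gripper": 0},{"travel": [-1,-11,-72],"turn": [0,0,0],"gripper": 0},{"travel": [-2,-20,-72],"turn": [0,0,0],"gripper": 0},{"travel": [-2.5,-26,-72],"turn": [0,0,0],"gripper": 0},{"travel": [-3,-32,-72],"turn": [0,0,0],"gripper": 0},{"travel": [-3.5,-38,-72],"turn": [0,0,0],"gripper": 0},{"travel": [-4,-44,-72],"turn": [0,0,0],"gripper": 0}])

```text
clock: 8.58
tool_pos: [0.4677, 0.1645, 0.0479]
eef_rot: [[0.003, -0.089, -0.996], [0.0, -0.996, 0.089], [-1.0, -0.001, -0.003]]
contact_force: [0.4, 1.8, -0.4]
width: -0.0
```

```bash
python3 look.py a6
```

```text
8.6833 [0.4668 0.164  0.0468] [-0.7  0.5  0.1]
```

View pics/a6_s.png

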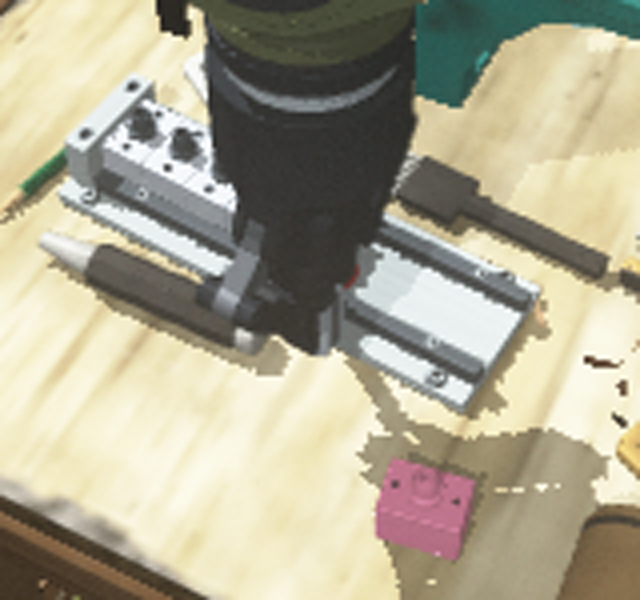

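View pics/a6_t.png

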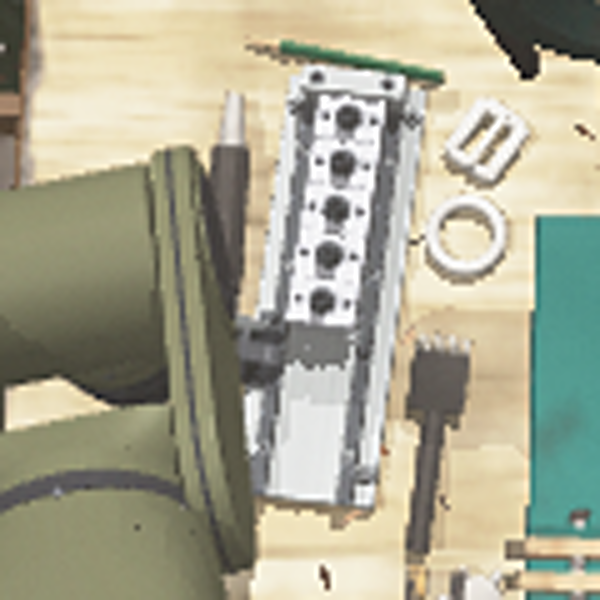

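Knob (red at side crop 350,275) is tipping ahead of the fingers as intended. Continue past upright.

Emit:
apply_moves(steps=[{"travel": [-0.5,-6,0],"turn": [0,0,0],"gripper": 0},{"travel": [-1,-12,0],"turn": [0,0,0],"gripper": 0},{"travel": [-1.6,-18,0],"turn": [0,0,0],"gripper": 0},{"travel": [-2,-24,0],"turn": [0,0,0],"gripper": 0},{"travel": [-2.5,-28,0],"turn": [0,0,0],"gripper": 0},{"travel": [-2.5,-28,0],"turn": [0,0,0],"gripper": 0}])

```text
clock: 9.18
tool_pos: [0.4639, 0.1363, 0.0461]
eef_rot: [[-0.001, -0.09, -0.996], [-0.0, -0.996, 0.09], [-1.0, 0.0, 0.001]]
contact_force: [0.6, 0.2, -0.2]
width: 0.0003
```

```bash
python3 look.py a7
```

```text
9.2833 [0.4641 0.1369 0.0463] [ 0.8  0.4 -0.1]
```

View pics/a7_s.png

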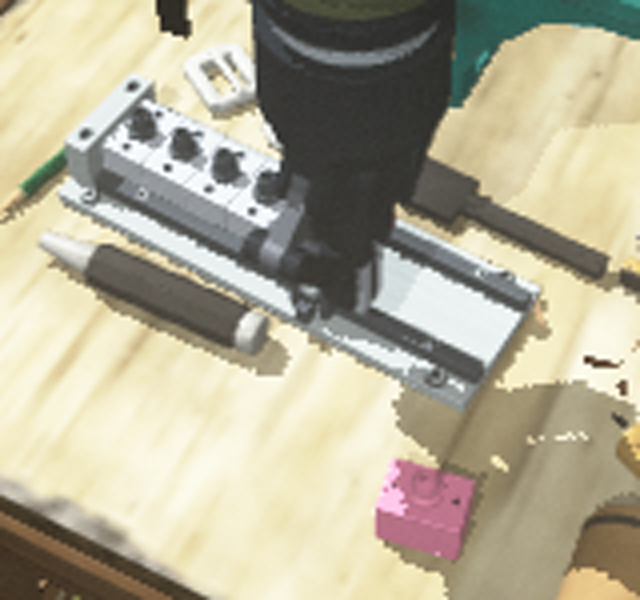

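View pics/a7_t.png

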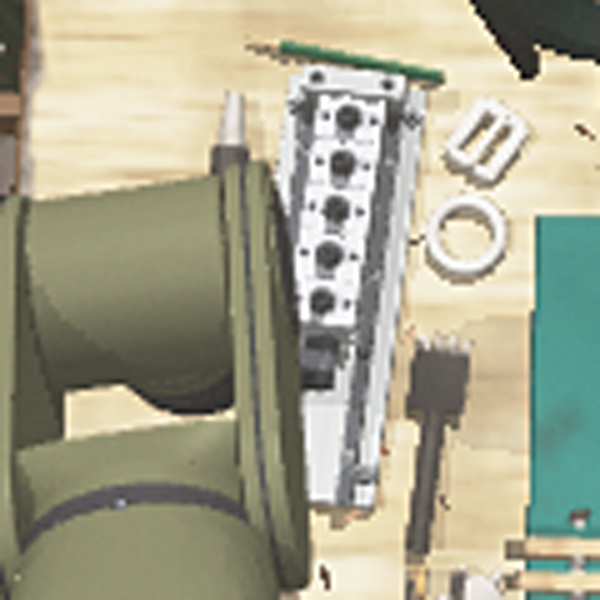

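Emit:
apply_moves(steps=[{"travel": [1,15,0],"turn": [0,0,0],"gripper": 0},{"travel": [3,45,10],"turn": [0,0,0],"gripper": 0},{"travel": [5,75,35],"turn": [0,0,0],"gripper": 0},{"travel": [5,100,65],"turn": [0,0,0],"gripper": 0},{"travel": [-20,120,95],"turn": [0,0,0],"gripper": 0},{"travel": [-45,135,125],"turn": [0,0,0],"gripper": 0},{"travel": [-50,150,160],"turn": [0,0,0],"gripper": 0},{"travel": [-50,160,200],"turn": [0,0,0],"gripper": 0},{"travel": [-50,160,240],"turn": [0,0,0],"gripper": 0},{"travel": [-50,160,280],"turn": [0,0,0],"gripper": 0},{"travel": [-50,160,300],"turn": [0,0,0],"gripper": 0},{"travel": [-50,160,300],"turn": [0,0,0],"gripper": 0}])

```text
clock: 10.28
tool_pos: [0.4159, 0.2986, 0.3538]
eef_rot: [[0.01, -0.088, -0.996], [0.006, -0.996, 0.088], [-1.0, -0.007, -0.01]]
contact_force: [-0.1, 1.3, 0.1]
width: -0.0
```

```bash
python3 look.py a8
```

```text
10.3833 [0.4143 0.2975 0.3472] [ 0.   0.1 -0.7]
```

View pics/a8_s.png

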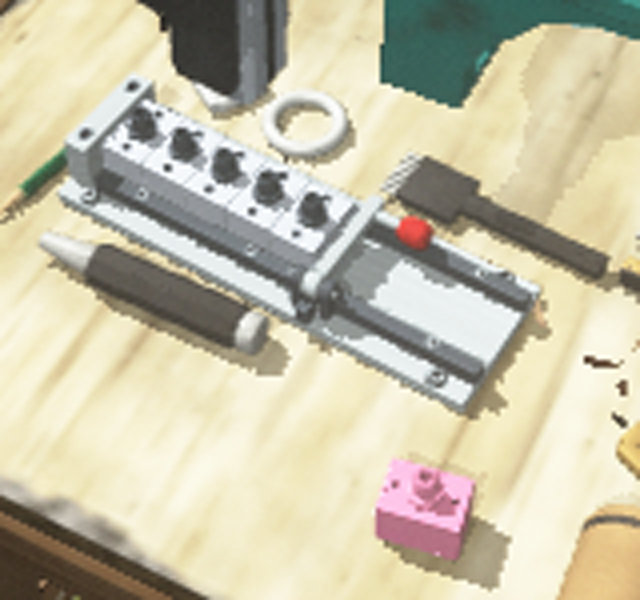

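View pics/a8_t.png

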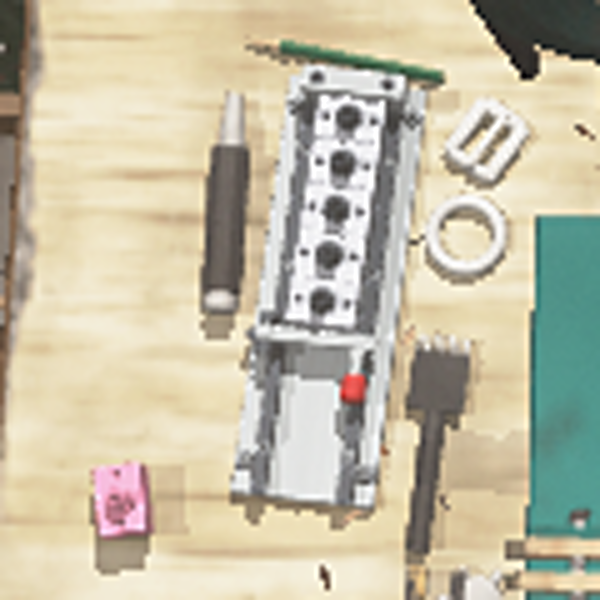

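```bash
python3 - <<'E'
from h import *
p=np.load("pose.npy")
k=tri((205+353.5/5-.5,150+389.5/5-.5),(235+415.5/4-.5,205+232.5/4-.5));c,s=np.cos(p[2]),np.sin(p[2]);d=k[:2]-p[:2];print(np.round([c*d[0]+s*d[1],-s*d[0]+c*d[1],k[2]],4))
for P in((-.055,-.0215,.025),(-.055,-.0208,.033)): print(P,(proj("side",H(p,P))[0]+.5-[235,205])*4,(proj("top",H(p,P))[0]+.5-[205,150])*5)
for b in [(349,118),(321,302)]:
    w=ray("top",(205+b[0]/5-.4,150+b[1]/5-.4),.045)-[.0008,-.0017,.0];d=w[:2]-p[:2];print(c*d[0]+s*d[1],-s*d[0]+c*d[1])
E
```

```text
[-0.054  -0.0219  0.0255]
(-0.055, -0.0215, 0.025) [416.14924537 234.52240848] [352.82961103 392.91280273]
(-0.055, -0.0208, 0.033) [415.94786483 224.59806726] [350.20619336 390.86117402]
0.0865398599720919 -0.0007341920886002589
-0.01307685012081742 0.0006303666791076378
```

```bash
python3 - <<'E'
from rig import cams
import cv2,numpy as np
d=cams.snapshot("side")["image"][:,:,::-1];e=cams.snapshot("top")["image"][:,:,::-1]
a=cv2.resize(d[220:252,248:288],(400,320),interpolation=cv2.INTER_NEAREST)
b=cv2.resize(e[160:192,258:298],(400,320),interpolation=cv2.INTER_NEAREST)
c=cv2.resize(d[240:285,300:345],(400,280),interpolation=cv2.INTER_NEAREST)
f=cv2.resize(e[205:233,255:295],(400,280),interpolation=cv2.INTER_NEAREST)
cv2.imwrite("pics/gap.png",np.vstack([np.hstack([a,b]),np.hstack([c,f])]))
E
```

```text
(no output)
```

View pics/gap.png

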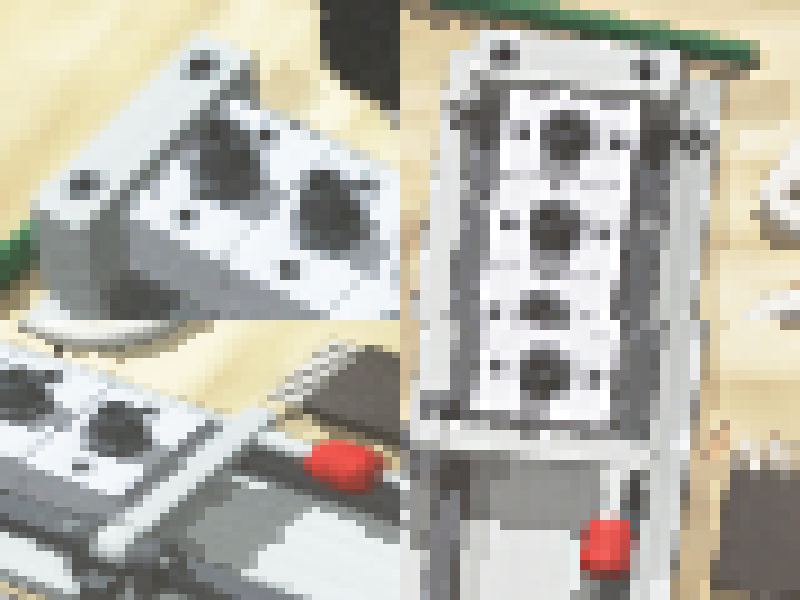

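```bash
python3 -c "
from rig import ticket;print(ticket.job_done())"
```

```text
the job is handed in; nothing more can be done
None
```

I pushed the five-block row from behind until it was home against the end stop. I then tipped the keeper over by its red knob, moved the arm clear and handed the job in. The last clock reading before hand-in was about 10.4 s.

- **Row:** It stalled against the stop, with the push force rising to about 20 N and no further movement. The close-up shows block 1 flush with the stop and the row closed up.
- **Block positions:** From the top camera, block 1 is at about +86.5 mm and block 5 at about -13.1 mm. Both are roughly 2 mm short of nominal, which is inside the tolerance and within the calibration error. I took the stall and the close-up as the stronger evidence that the row is home.
- **Keeper:** The knob measures 25.5 mm high and 22 mm to the -y side of the middle line, so the arm is level. A gap of about 2.5 mm shows behind block 5.
- **Surroundings:** The neighbouring tools and fittings look unmoved in the pictures. No check failed, and the gripper was clear of everything at hand-in.

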